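# Sweep the loose cleats into the stowage bay and turn the table sweep round in its shelf

### The arm

A 6-joint arm with a two-finger parallel gripper is mounted at the origin on the work surface. World frame = base frame: x ahead of the robot, y to its left, z up, the work surface at z = 0. Lengths are in mm, angles in rad, forces in N, time in s.
With the tool pointing down it reaches from about 400 to 925 mm from the base axis. Payload 12.5 kg.
Tool frame: the origin (TCP) lies midway between the tips of the shut fingers; the grasp point (between the pads) lies 19 mm behind it; z points along the fingers, y is the line along which they close (so a half turn about z gives the same grasp; the last joint's range is limited). The gripper opens to 95 mm and grips with 3 to 60 N. Pads are 20 mm wide; open, the fingers measure 119 mm over their backs; the gripper's body (75 mm by 180 mm) begins 59 mm behind the grasp point.
Start: joints at [1.133, 0.491, 1.559, -0, 1.092, -0.106], TCP at [203.575, 590.935, 214.661] pointing down, gripper open.
Joint ranges: [-3.1, 3.1], [-0.84, 2.19], [0.05, 2.79], [-1.13, 4.28], [0.06, 2.93], [-2.69, 2.69]. Speed limits (rad/s): [2.22, 2.22, 2.79, 3.14, 3.14, 3.14].

### API

Orientations are given as [roll, pitch, yaw] about the fixed x, y, z axes, in that order (R = Rz(yaw) Ry(pitch) Rx(roll)).
In Python, from cell import env gives the robot as it stands.
- The arm moves only by the tool carry_out, never from a script. Its argument "series" is a list of rows, each a list of 4 numbers: the shift along the world's x, y, z normalised to -1 to 1, where 1 is 5 cm, then the turn about the world's z normalised to -1 to 1, where 1 is 6 degrees. In form: [[x, y, z, turn], ...]. A call has exactly 5 rows; each row shifts and turns the commanded pose from where the row before left it; what a row does not reach is not made up. A row lasts 1/10 s, in which the tool goes at most 50 mm and 8.59 degrees, less where a joint would pass 70% of its speed; a pose out of reach is approached as far as the arm can. A call with a number of a shift or a turn outside -1 to 1 is refused whole. A call with a gripper value outside its range is refused whole. "fingers" is the closure, from -1 (fully open) to 1 (shut), set as the call begins (left out, the last holds). The fingers move at their own pace and stop on an object; the grip force is fixed at half the most. Time passes only in rows, so rows that do not move let the fingers close, or fill a call up. It gives the time, the measured TCP pose, the force, the opening and the grip force at its end, in the units of the state.
- env.state(): the state, without advancing time (a new reading comes with each control period).
- env.read_camera(name): name is "scene" or "top" or "wrist"; returns the picture (400x640x3 uint8, red, green, blue); there is no depth.
- env.calibration(name): a dict with "K" (3x3 intrinsics, pixels), "pose" (4x4, takes a point from camera to world coordinates). Camera axes: x right, y down, z forward; pixel columns grow to the right and rows downward; lengths in mm; the calibration is good to about 2 mm. A picture is of the moment at which its call begins: read the wrist's pose just before it. calibration takes no time and is no camera call; for the wrist camera it gives the pose at the moment of the call.
- env.job_done(): hands the job in; it is judged then, once.
Trained networks look in the newest picture that a camera, given by its name, has taken for a name from the list of things; names that differ only in an ending like _2 or _b are one class to them, and where a whole thing is asked for, a point or a joint stands for the part that bears it (a point fixed in the world has none). Each returns a list of dicts, best first, with "conf" (0 to 1); they miss things now and then, are a little off and sometimes report something else, mostly with a low value. They report only what shows in the picture. A call takes as long as a camera call.
- env.look_for(camera, label): "position" ([row, column] as shares, 0 to 1, of the picture: columns of its width, rows of its height, amid what is visible of it).
The state is a dict: "t": time; "joints": joint angles; "qvel": joint speeds; "tau": joint torques, N m; "eef_pos": TCP position; "tcp_rot": TCP orientation; "ft_force": force on the tool from outside, world axes, zero at the start; "moment": the same for the moment, N m; "opening": opening from 0.0 (shut) to 1.0 (fully open); "grip_force": force on a finger pad.
Only numpy, scipy, OpenCV 4.12 (cv2) and the standard library are available. Lean on these libraries where they do the work, as an engineer would, in place of code of your own. Each camera call takes 0.05 s, during which the arm holds its last target. There are 200 camera calls.

### The job

Get the chart table ready for sailing: somebody shoved the wooden table sweep handle-first under the low shelf, so draw it out and use it to sweep the three loose wooden cleats wholly into the open-mouthed stowage bay without the gripper or arm ever touching a cleat. Then put the sweep away the right way round: head first under the same shelf, lying flat and pushed right to the back, with the end of its handle left sticking out (the sweep has to be laid down and taken again by the handle's end for this). Leave the case, mug, coaster, monocular, pencil pot and torch where they are.

Things in the scene. Friction and masses are not known exactly. Their poses are not given: they have to be found in the camera images.
- sweep: Dark wooden sweep like a small rake, 194 mm long, 0.16 kg, flat underside, own x towards the head. Handle: bar 24 mm wide, 30 high, x -105 (tail) to 45 mm. Head: bar x 45 to 69 mm, 130 wide, 40 high, with an ear (12 mm thick) at each end reaching to x = 89 mm. Origin: underside; centre of mass near x = 15. Starts handle first under the shelf
- sweep_front (a point): Point midway between the ear tips of the sweep, 89 mm ahead of its origin, 20 mm above the underside; axes as the sweep
- sweep_tail (a point): Centre of the handle's tail end, 105 mm behind the sweep's origin, 15 mm above the underside; axes as the sweep
- shelf: Low birch bridge shelf, fixed, two books on top, no floor (the table runs in under it). Open only to own -x (mouth at x = -65 mm); inside of back wall at x = 53 mm; inside 118 mm deep, 190 wide (y), 60 high; roof top at 72 mm, books up to 114, outside width 214. Origin: centre of footprint at table height
- bay: Stowage bay, fixed: three wooden strips 30 mm high and 12 mm thick on the table round a cork-lined area level with the table. Open towards own +y (mouth at y = 85 mm); inside x from -135 to 135 mm, inside of the back strip at y = -85 mm. Origin: centre of the area at table height
- cleat1: Loose beech horn cleat: base block 56 x 30 x 20 mm with a round horn bar (16 mm thick, 90 mm long, along own x) on top, 36 mm high, about 0.11 kg. Origin: centre of its underside. One of three alike
- cleat2: Loose beech horn cleat: base block 56 x 30 x 20 mm with a round horn bar (16 mm thick, 90 mm long, along own x) on top, 36 mm high, about 0.11 kg. Origin: centre of its underside. One of three alike
- cleat3: Loose beech horn cleat: base block 56 x 30 x 20 mm with a round horn bar (16 mm thick, 90 mm long, along own x) on top, 36 mm high, about 0.11 kg. Origin: centre of its underside. One of three alike
- case: Blue binocular case with a snap latch, 100 x 170 x 70 mm, by the rail; bystander. Origin: centre of underside
- mug: Stainless steel mug, 76 mm across, 90 mm high, standing on the coaster; bystander. Origin: centre of underside
- coaster: Green coaster, 100 mm across, 8 mm thick, under the mug; bystander. Origin: centre of underside
- monocular: Black rubber-armoured monocular lying down, 122 mm long (own x), 44 mm thick; bystander. Origin: underside, middle
- pencil_pot: Aluminium pot with pencils, 68 mm across, 120 mm high in all; bystander. Origin: centre of underside
- torch: Aluminium torch lying down near the robot, 140 mm long (own x), 38 mm thick; bystander. Origin: underside, middle

How it is judged:
By the outcome, as a careful person would: the job done as asked, in the order asked, and still so for the second after the job is handed in, with the robot touching nothing.
It also fails if it takes over 67 s, if anything falls off the work surface, if the arm or the gripper's body presses on something with over 40 N, if the wrist force passes 120 N, or if a joint passes its speed limit or range.

## Working session

There is one attempt and no reset: what is moved stays moved. The work goes in short steps, Python scripts to look and compute and a tool call to move; the robot and the scene stay as the last step left them, time stands still between calls to the robot, and variables do not carry over. Pictures are saved under pics/ and viewed, at most 10 in all, crops included, and the job is handed in when it is done.

Besides the shell and the picture viewer there is one more tool, called after ">>>" as name(argument=value, ...) on one line, values as JSON. carry_out: Moves the arm, as the interface text tells. Its arguments: {"type":"object","properties":{"series":{"type":"array","items":{"type":"array","items":{"type":"number","minimum":-1,"maximum":1}}},"fingers":{"type":"number"}},"required":["series"]}

```bash
mkdir -p pics; cat > h.py <<'E'
from cell import env
import cv2, numpy as np
def ray(cam,u,v):
    c=env.calibration(cam);K=np.array(c["K"]);P=np.array(c["pose"])
    d=P[:3,:3]@np.linalg.inv(K)@[u,v,1.0];return P[:3,3],d
def w(cam,u,v,z=0.):
    o,d=ray(cam,u,v);return (o+d*(z-o[2])/d[2])[:2].round(1)
def px(cam,p):
    c=env.calibration(cam);K=np.array(c["K"]);P=np.array(c["pose"])
    q=K@(P[:3,:3].T@(np.array(p,float)-P[:3,3]));return (q[:2]/q[2]).round(1)
def snap(cam,name=None):
    im=env.read_camera(cam)
    if name: cv2.imwrite("pics/"+name,cv2.cvtColor(im,cv2.COLOR_RGB2BGR))
    return im
E
python3 - <<'E'
from h import *
snap("top","t0.png");snap("scene","s0.png")
print(env.state())
for c in("top","scene"):
  k=env.calibration(c);print(np.array(k["K"]).round(1).tolist(),np.array(k["pose"]).round(3).tolist())
for n in("sweep","shelf","bay","cleat1"):
  print(n,[(round(d["conf"],2),(np.array(d["position"])*[400,640]).round()) for d in env.look_for("top",n)][:4])
E
```

```text
{'t': 0.1, 'joints': array([ 1.13338391e+00,  4.91472873e-01,  1.55940875e+00, -2.37921464e-05,
        1.09170785e+00, -1.05609514e-01]), 'qvel': array([ 0.00056933, -0.00351221, -0.00108546,  0.00169536,  0.00110343,
        0.00051907]), 'tau': array([ 2.44668408e-03, -6.13624549e+01, -2.58604306e+01,  6.94033178e-02,
        4.71146323e-02, -7.51964149e-05]), 'eef_pos': array([203.48503173, 590.70622593, 214.12962122]), 'tcp_rot': array([-3.14059916e+00, -8.40932238e-05,  2.80980069e+00]), 'ft_force': array([-0.30217586, -0.92060081, -0.02620198]), 'moment': array([0.01350183, 0.00066034, 0.00617252]), 'grip_force': 0.0, 'opening': 1.0008628284368741}
[[474.7, 0.0, 322.0], [0.0, 474.7, 205.1], [0.0, 0.0, 1.0]] [[-0.101, -0.972, 0.212, 299.186], [-0.995, 0.099, -0.019, 31.79], [-0.002, -0.213, -0.977, 1212.081], [0.0, 0.0, 0.0, 1.0]]
[[379.9, 0.0, 318.5], [0.0, 379.9, 200.1], [0.0, 0.0, 1.0]] [[0.878, 0.346, -0.33, 861.738], [0.478, -0.658, 0.582, -559.569], [-0.016, -0.669, -0.743, 784.087], [0.0, 0.0, 0.0, 1.0]]
sweep [(0.68, array([242., 234.]))]
shelf [(0.66, array([239., 164.]))]
bay [(0.88, array([209., 472.]))]
cleat1 [(0.93, array([227., 382.])), (0.78, array([214., 310.])), (0.54, array([222., 346.]))]
```

View pics/t0.png

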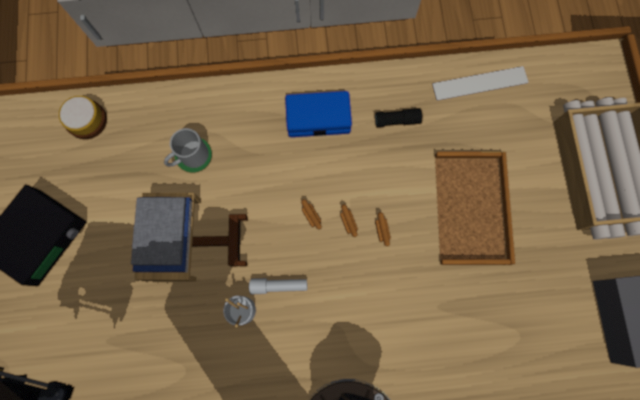

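View pics/s0.png

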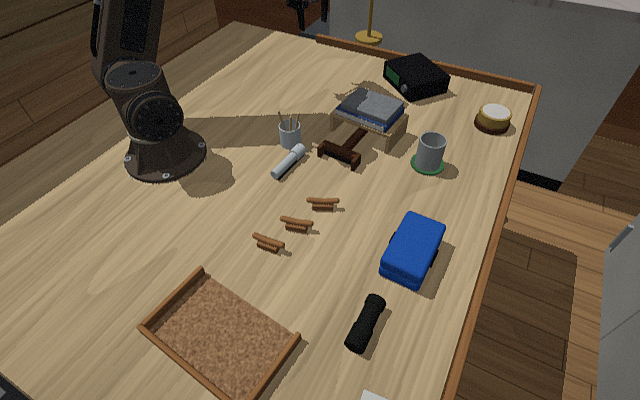

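The top view shows the shelf at about (164,238), with the sweep handle-first in it and its head at (237,240). The cleats are at (312,213), (348,219) and (383,227), and the bay at (472,208) has its mouth facing left, towards +y. The pot (238,310) and torch (278,285) are near the sweep. In the scene view nothing blocks the straight line from sweep to cleats to bay.

```bash
python3 - <<'E'
import cv2
im=cv2.imread("pics/t0.png")
cv2.imwrite("pics/c1.png",cv2.resize(im[180:290,120:266],None,fx=5.4,fy=5.4,interpolation=cv2.INTER_CUBIC))
cv2.imwrite("pics/c2.png",cv2.resize(im[140:280,295:525],None,fx=3.4,fy=3.4,interpolation=cv2.INTER_CUBIC))
E
```

```text
(no output)
```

View pics/c1.png

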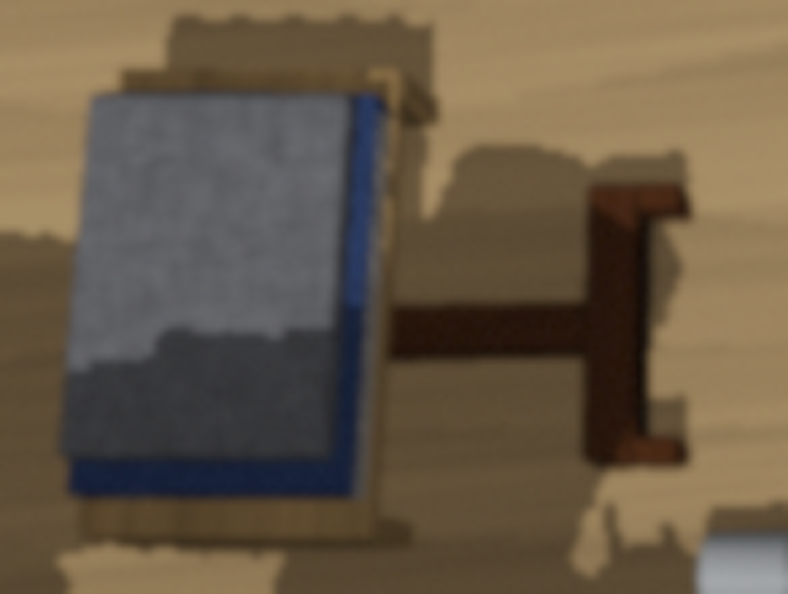

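View pics/c2.png

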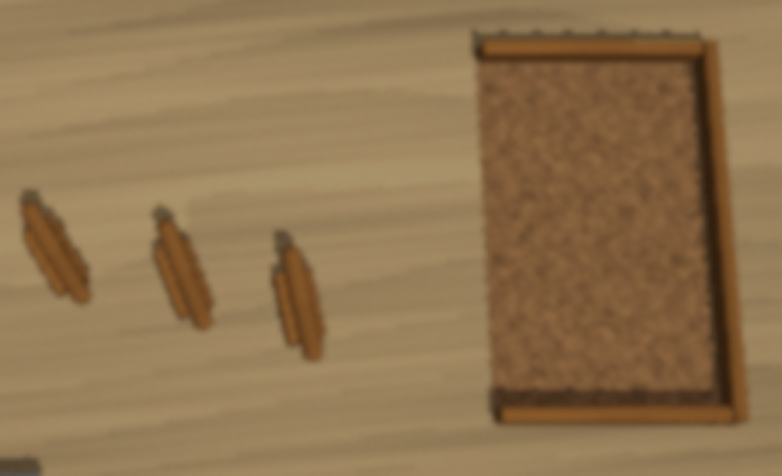

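In c1 the roof front edge runs (402,68)–(380,540), the head's rear edge (592,187)–(587,462), and the ear tips are at (685,185) and (685,462). The handle is about 52 px wide around y=332. In c2 the horn bars run (30,195)–(85,298), (163,212)–(207,325) and (283,238)–(317,357). The bay mouth corners are at (478,62) and (492,400).

```bash
python3 - <<'E'
from h import *
a=lambda x,y,z:w("top",120+x/5.4,180+y/5.4,z)
b=lambda x,y,z:w("top",295+x/3.4,140+y/3.4,z)
print("roof",[a(*p,72) for p in((402,68),(380,540),(78,540),(122,70))])
print("headrear",a(592,187,40),a(587,462,40),"tips",a(685,185,40),a(685,462,40))
print("handle",a(590,305,30),a(586,357,30),a(392,307,30),a(390,357,30))
for e in(((30,195),(85,298)),((163,212),(207,325)),((283,238),(317,357))):
  p,q=[b(*x,30) for x in e];print("cleat",p,q,(p+q)/2,np.linalg.norm(p-q),np.degrees(np.arctan2(*(p-q)[::-1])))
print("bay mouth",b(482,40,30),b(482,58,30),b(500,408,30),b(500,422,30),"floor",b(478,62,0),b(492,400,0))
print("back outer",b(716,42,30),b(747,420,30))
for n in("torch","pencil_pot","mug","coaster"):
  for d in env.look_for("top",n)[:1]:print(n,w("top",d["position"][1]*640,d["position"][0]*400,20),d["conf"])
E
```

```text
roof [array([610. , 320.1]), array([396.9, 339.2]), array([410.3, 471.6]), array([622.1, 447.8])]
headrear [552.6 242.5] [425.3 252.4] tips [549.1 199.3] [420.7 208. ]
handle [498.9 248.6] [474.8 251.9] [507.3 340.4] [484.  342.3]
cleat [580.5  52.8] [498.2  19.5] [539.35  36.15] 88.7816422465816 22.02910538258236
cleat [557.3 -45.3] [468.9 -68.2] [513.1  -56.75] 91.3179609934431 14.5232078231146
cleat [ 528.4 -132.4] [ 437.1 -146. ] [ 482.75 -139.2 ] 92.30736698660617 8.472450876990465
bay mouth [ 666.9 -303.9] [ 652.6 -301.7] [ 386.4 -274.1] [ 376.3 -272.5] floor [ 658.6 -306.6] [ 395.1 -276.8]
back outer [ 647.  -482.2] [ 359.5 -451.8]
torch [362.2 142.7] 0.91
pencil_pot [314.4 232. ] 0.79
mug [364.9 145.5] 0.71
coaster [708.2 326.7] 0.51
```

>>> carry_out(series=[[0.384,-0.42,0,-0.85],[0.384,-0.42,0,-0.85],[0.384,-0.42,0,-0.85],[0.384,-0.42,0,-0.85],[0.384,-0.42,0,-0.85]], fingers=-1)

```text
t: 1.0
eef_pos: [300.2, 485.0, 214.7]
tcp_rot: [3.141, -0.0, 2.361]
ft_force: [-0.5, 0.1, 0.2]
opening: 0.999
grip_force: 0.0
```

>>> carry_out(series=[[0.384,-0.42,0,-0.85],[0.384,-0.42,0,-0.85],[0.384,-0.42,0,-0.85],[0.384,-0.42,0,-0.85],[0.384,-0.42,0,-0.85]])

```text
t: 1.5
eef_pos: [396.3, 380.0, 214.8]
tcp_rot: [3.141, -0.0, 1.916]
ft_force: [0.1, 0.5, -0.6]
opening: 1.0
grip_force: 0.0
```

>>> carry_out(series=[[0.384,-0.42,0,-0.85],[0.384,-0.42,0,-0.85],[0.384,-0.42,0,-0.85],[0.384,-0.42,0,-0.85],[0.384,-0.42,0,-0.85]])

```text
t: 2.0
eef_pos: [492.3, 275.0, 214.8]
tcp_rot: [3.141, -0.0, 1.471]
ft_force: [-0.4, 0.1, -0.4]
opening: 0.999
grip_force: 0.0
```

```bash
python3 - <<'E'
from h import *
s=env.state();print(s["t"],s["eef_pos"],np.degrees(s["tcp_rot"]),s["joints"].round(2))
snap("wrist","w0.png")
k=env.calibration("wrist");print(np.array(k["K"]).round(1).tolist(),np.array(k["pose"]).round(3).tolist())
E
```

```text
2.0 [492.31148547 274.98641326 214.78992438] [ 1.79981720e+02 -6.97634905e-03  8.42769233e+01] [ 0.39  0.4   1.71 -0.    1.03  0.49]
[[352.0, 0.0, 316.2], [0.0, 352.0, 203.3], [0.0, 0.0, 1.0]] [[0.994, -0.104, -0.025, 501.517], [-0.107, -0.963, -0.246, 340.183], [0.002, 0.247, -0.969, 384.929], [0.0, 0.0, 0.0, 1.0]]
```

View pics/w0.png

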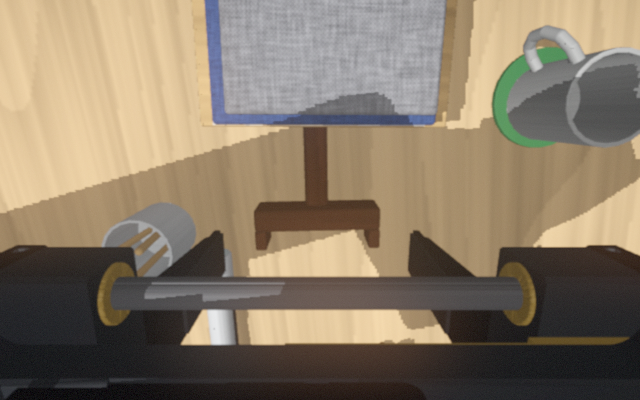

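The wrist view shows the handle running from (316,127) to (317,203), and the head's rear top edge runs (257,203)–(378,200). The shelf front is at row 125. The pot and torch are clear to the left.

```bash
python3 - <<'E'
from h import *
a=lambda x,y,z:w("wrist",x,y,z)
print("rear",a(257,203,40),a(378,200,40),"handle mouth",a(305,127,30),a(326,127,30),"head",a(306,203,30),a(328,203,30))
print("shelf front",a(202,125,72),a(462,127,72))
E
```

```text
rear [433.2 259.4] [555.  249.4] handle mouth [489.7 328.6] [510.3 326.3] head [481.9 251.6] [504.6 249.2]
shelf front [402.4 341.2] [626.9 315.3]
```

>>> carry_out(series=[[0.014,0,-0.42,0.12],[0,0,-0.42,0],[0,0,-0.42,0],[0,0,-0.42,0],[0,0,-0.42,0]])

```text
t: 2.55
eef_pos: [492.2, 276.1, 109.0]
tcp_rot: [3.141, -0.0, 1.488]
ft_force: [0.5, 0.6, -0.8]
opening: 0.997
grip_force: 0.0
```

>>> carry_out(series=[[0,0,-0.42,0],[0,0,-0.42,0],[0,0,-0.42,0],[0,0,-0.42,0],[0,0,-0.4,0]])

```text
t: 3.05
eef_pos: [492.2, 276.1, 4.8]
tcp_rot: [3.141, -0.0, 1.488]
ft_force: [0.1, -0.7, -0.3]
opening: 1.001
grip_force: 0.0
```

>>> carry_out(series=[[0,0,0,0],[0,0,0,0],[0,0,0,0],[0,0,0,0],[0,0,0,0]], fingers=1)

```text
t: 3.55
eef_pos: [492.6, 276.1, 6.5]
tcp_rot: [3.14, -0.001, 1.487]
ft_force: [0.5, 0.1, -0.0]
opening: 0.634
grip_force: 0.0
```

>>> carry_out(series=[[0,0,0,0],[0,0,0,0],[0,0,0,0],[0,0,0,0],[0,0,0,0]])

```text
t: 4.05
eef_pos: [492.3, 275.9, 5.7]
tcp_rot: [3.141, 0.0, 1.487]
ft_force: [-0.6, 0.5, 0.3]
opening: 0.248
grip_force: 30.0
```

>>> carry_out(series=[[0,0,0,0],[0,0,0,0],[0,0,0.03,0],[0,0,0.03,0],[0,0,0,0]])

```text
t: 4.55
eef_pos: [492.3, 275.9, 8.8]
tcp_rot: [3.141, -0.0, 1.487]
ft_force: [-0.7, 0.4, -2.3]
opening: 0.251
grip_force: 30.0
```

>>> carry_out(series=[[-0.035,-0.4,0,0],[-0.035,-0.4,0,0],[-0.035,-0.4,0,0],[-0.035,-0.4,0,0],[-0.035,-0.4,0,0]])

```text
t: 5.05
eef_pos: [483.4, 175.2, 8.7]
tcp_rot: [3.141, -0.0, 1.487]
ft_force: [1.0, -0.1, -1.4]
opening: 0.252
grip_force: 30.0
```

>>> carry_out(series=[[0.29,0,0,0.2],[0.29,0,0,0.2],[0.29,0,0,0.2],[0.28,0,0,0.2],[0,0,-0.03,0]])

```text
t: 5.55
eef_pos: [542.6, 175.9, 7.2]
tcp_rot: [3.14, -0.0, 1.571]
ft_force: [-0.1, -0.5, -2.4]
opening: 0.251
grip_force: 30.0
```

```bash
python3 - <<'E'
from h import *
s=env.state();print(s["t"],s["eef_pos"],np.degrees(s["tcp_rot"]))
im=snap("top","t1.png")
im=cv2.imread("pics/t1.png")
for p in[(541,106,20),(594,106,40),(488,106,40),(532,300,15)]:cv2.circle(im,tuple(px("top",p).astype(int)),1,(0,0,255),-1)
cv2.imwrite("pics/t1c.png",cv2.resize(im[130:290,150:420],None,fx=2.9,fy=2.9,interpolation=cv2.INTER_CUBIC))
E
```

```text
5.55 [542.5601298  175.89807042   7.24869945] [ 1.79886793e+02 -2.11472869e-02  8.99977224e+01]
```

View pics/t1c.png

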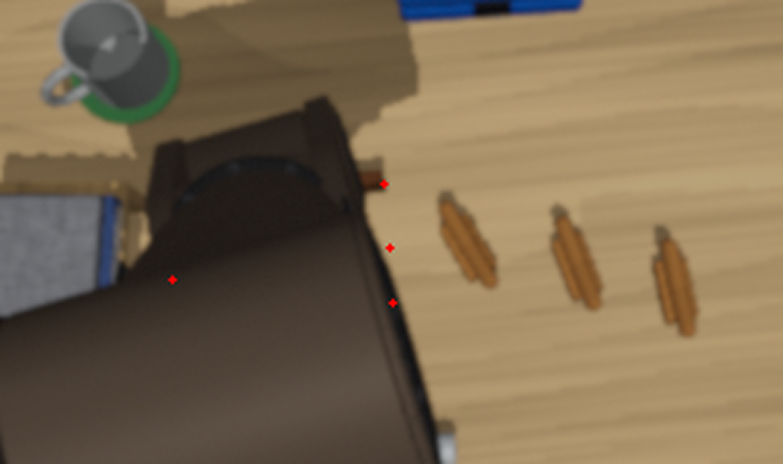

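The right ear tip shows at the crop's (375,185), matching its predicted dot, so the sweep is out and held straight. The three cleats are where they were. Starting the chain push.

>>> carry_out(series=[[0,-0.3,0,0],[0,-0.3,0,0],[0,-0.3,0,0],[0,-0.2,0,0],[0,-0.2,0,0]])

```text
t: 6.1
eef_pos: [541.0, 109.7, 7.3]
tcp_rot: [3.141, -0.0, 1.57]
ft_force: [0.2, 0.7, -1.9]
opening: 0.249
grip_force: 30.0
```

>>> carry_out(series=[[0,-0.16,0,0],[0,-0.16,0,0],[-0.06,-0.2,0,0],[-0.06,-0.2,0,0],[-0.06,-0.2,0,0]])

```text
t: 6.6
eef_pos: [531.6, 64.2, 7.1]
tcp_rot: [-3.141, 0.0, 1.571]
ft_force: [0.8, -0.3, -2.0]
opening: 0.252
grip_force: 30.0
```

>>> carry_out(series=[[-0.06,-0.2,0,0],[-0.06,-0.2,0,0],[-0.05,-0.2,0,0],[-0.05,-0.2,0,0],[-0.05,-0.2,0,0]])

```text
t: 7.1
eef_pos: [518.3, 14.1, 7.2]
tcp_rot: [3.141, -0.0, 1.571]
ft_force: [0.4, 1.5, -1.2]
opening: 0.251
grip_force: 30.0
```

```bash
python3 - <<'E'
from h import *
s=env.state();print(s["t"],s["eef_pos"],np.degrees(s["tcp_rot"]))
snap("scene","s1.png")
im=cv2.imread("pics/s1.png")
cv2.imwrite("pics/s1c.png",cv2.resize(im[140:340,200:400],None,fx=3,fy=3,interpolation=cv2.INTER_CUBIC))
E
```

```text
7.1 [518.34066008  14.13374719   7.17490795] [ 1.79990184e+02 -7.52601989e-04  9.00093056e+01]
```

View pics/s1c.png

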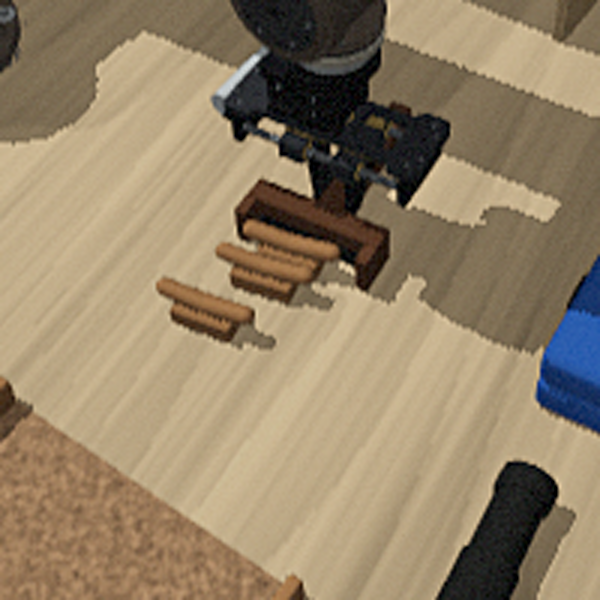

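The scene crop shows cleat1 squared up in the pocket at (292,239). Cleat2 lies against it at (267,262), offset towards low x, and cleat3 is ahead at (205,300). Measuring them before going on.

```bash
python3 - <<'E'
from h import *
for e in(((250,228),(333,250)),((222,250),(312,272)),((163,286),(250,314))):
  p,q=[w("scene",200+x/3,140+y/3,30) for x,y in e];print((p+q)/2,np.linalg.norm(p-q).round(),np.degrees(np.arctan2(*(q-p)[::-1])).round(1))
E
```

```text
[510.4  -53.55] 76.0 9.3
[504.3  -83.55] 80.0 11.0
[ 481.6 -141. ] 79.0 7.1
```

>>> carry_out(series=[[-0.06,-0.2,0,0],[-0.06,-0.2,0,0],[-0.04,-0.2,0,0],[0,-0.2,0,0],[0,-0.2,0,0]])

```text
t: 7.65
eef_pos: [510.4, -35.9, 7.2]
tcp_rot: [-3.141, -0.0, 1.571]
ft_force: [0.2, 2.1, -2.9]
opening: 0.25
grip_force: 30.0
```

>>> carry_out(series=[[0,-0.2,0,0],[0,-0.2,0,0],[0,-0.2,0,0],[0,-0.2,0,0],[0,-0.2,0,0]])

```text
t: 8.15
eef_pos: [510.5, -85.9, 7.2]
tcp_rot: [3.142, -0.0, 1.571]
ft_force: [-0.1, 2.4, -1.9]
opening: 0.25
grip_force: 30.0
```

>>> carry_out(series=[[0,-0.2,0,0],[0,-0.2,0,0],[0,-0.2,0,0],[0,-0.2,0,0],[0,-0.2,0,0]])

```text
t: 8.65
eef_pos: [510.5, -135.9, 7.2]
tcp_rot: [3.142, -0.0, 1.571]
ft_force: [-0.0, 2.7, -1.1]
opening: 0.25
grip_force: 30.0
```

```bash
python3 - <<'E'
from h import *
s=env.state();print(s["t"],s["eef_pos"],np.degrees(s["tcp_rot"]),s["ft_force"])
snap("scene","s2.png")
im=cv2.imread("pics/s2.png")
cv2.imwrite("pics/s2c.png",cv2.resize(im[190:400,140:340],None,fx=2.8,fy=2.8,interpolation=cv2.INTER_CUBIC))
E
```

```text
8.65 [ 510.46935934 -135.87652667    7.15791878] [ 1.79999044e+02 -1.41438163e-03  9.00087312e+01] [-0.02955756  2.68940791 -1.08645895]
```

View pics/s2c.png

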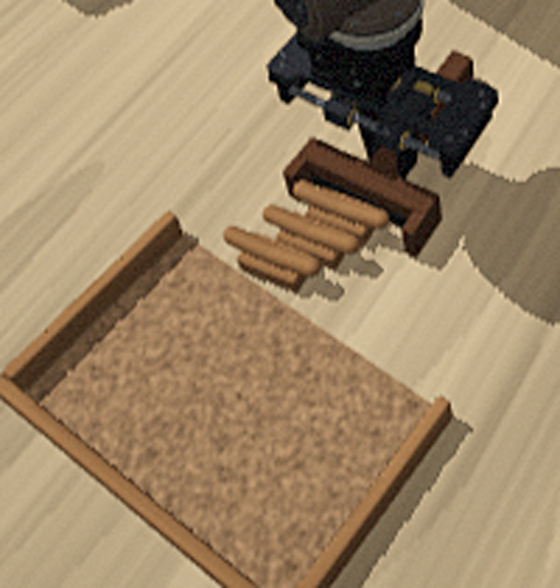

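The three cleats form a clean stack in front of the head at crop (270,250)–(345,200), all within the mouth's span. Pushing on into the bay.

>>> carry_out(series=[[0,-0.2,0,0],[0,-0.2,0,0],[0,-0.2,0,0],[0,-0.2,0,0],[0,-0.2,0,0]])

```text
t: 9.2
eef_pos: [510.5, -185.9, 7.2]
tcp_rot: [3.142, -0.0, 1.571]
ft_force: [-0.2, 2.7, -1.2]
opening: 0.253
grip_force: 30.0
```

>>> carry_out(series=[[0,-0.2,0,0],[0,-0.2,0,0],[0,-0.2,0,0],[0,-0.2,0,0],[0,-0.2,0,0]])

```text
t: 9.7
eef_pos: [510.5, -235.9, 7.2]
tcp_rot: [-3.142, -0.0, 1.571]
ft_force: [-0.5, 2.1, -1.2]
opening: 0.249
grip_force: 30.0
```

>>> carry_out(series=[[0,-0.2,0,0],[0,-0.2,0,0],[0,-0.2,0,0],[0,-0.2,0,0],[0,-0.14,0,0]])

```text
t: 10.2
eef_pos: [510.5, -283.0, 7.1]
tcp_rot: [3.141, 0.0, 1.571]
ft_force: [0.3, 3.8, 0.2]
opening: 0.25
grip_force: 30.0
```

```bash
python3 - <<'E'
from h import *
s=env.state();print(s["t"],s["eef_pos"],np.degrees(s["tcp_rot"]),s["ft_force"])
snap("scene","s3.png")
im=cv2.imread("pics/s3.png")
cv2.imwrite("pics/s3c.png",cv2.resize(im[230:400,130:310],None,fx=3,fy=3,interpolation=cv2.INTER_CUBIC))
E
```

```text
10.2 [ 510.48892342 -283.03217525    7.10953074] [1.79994118e+02 1.06771657e-03 8.99891103e+01] [0.27432493 3.84750626 0.16280632]
```

View pics/s3c.png

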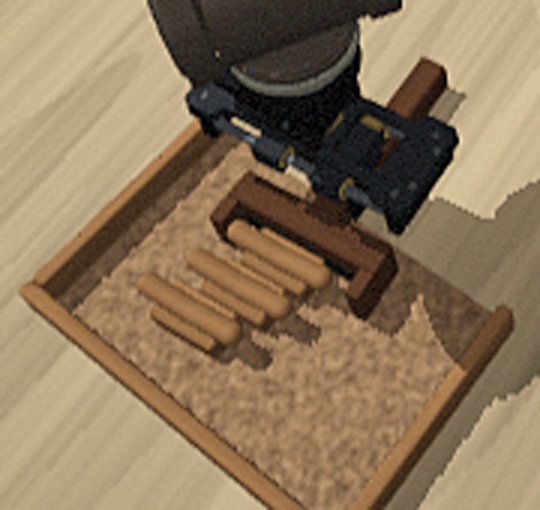

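All three cleats lie inside the bay around crop (185,310), (240,285) and (280,250), clear of the mouth line and the strips. Backing off, lifting, turning by 150° and setting the sweep down near (505,120).

>>> carry_out(series=[[0,0.1,0,0],[0,0.2,0,0],[0,0.25,0,0],[0,0.25,0.1,0],[0,0,0.3,0]])

```text
t: 10.75
eef_pos: [509.8, -239.1, 26.7]
tcp_rot: [-3.139, -0.002, 1.573]
ft_force: [-0.8, -0.4, -2.3]
opening: 0.253
grip_force: 30.0
```

>>> carry_out(series=[[0,0,0.4,0],[0,0,0.4,0.4],[0,0.15,0.2,0.6],[0,0.29,0,1],[0,0.29,0,1]])

```text
t: 11.25
eef_pos: [510.6, -204.1, 78.0]
tcp_rot: [3.141, 0.001, 1.89]
ft_force: [-0.4, 0.5, -1.4]
opening: 0.249
grip_force: 30.0
```

>>> carry_out(series=[[0,0.29,0,1],[0,0.29,0,1],[0,0.29,0,1],[0,0.29,0,1],[0,0.29,0,1]])

```text
t: 11.75
eef_pos: [510.3, -131.3, 77.6]
tcp_rot: [3.141, 0.0, 2.414]
ft_force: [-0.1, 0.5, -1.4]
opening: 0.25
grip_force: 30.0
```

>>> carry_out(series=[[0,0.29,0,1],[0,0.29,0,1],[0,0.29,0,1],[0,0.29,0,1],[0,0.29,0,1]])

```text
t: 12.25
eef_pos: [510.2, -58.8, 77.6]
tcp_rot: [3.141, 0.0, 2.938]
ft_force: [1.3, -0.5, -2.9]
opening: 0.25
grip_force: 30.0
```

>>> carry_out(series=[[0,0.29,0,1],[0,0.29,0,1],[0,0.29,0,1],[0,0.29,0,1],[0,0.29,0,1]])

```text
t: 12.75
eef_pos: [510.0, 13.6, 77.6]
tcp_rot: [-3.142, 0.0, -2.822]
ft_force: [0.8, -0.7, -1.4]
opening: 0.25
grip_force: 30.0
```

>>> carry_out(series=[[0,0.29,0,1],[0,0.29,0,1],[0,0.29,0,1],[0,0.29,0,1],[0,0.29,0,1]])

```text
t: 13.25
eef_pos: [509.8, 86.0, 77.6]
tcp_rot: [-3.142, 0.0, -2.298]
ft_force: [-0.8, 0.3, -2.0]
opening: 0.255
grip_force: 30.0
```

>>> carry_out(series=[[0,0.29,0,1],[0,0.29,-0.1,0.95],[0,0,-0.35,0],[0,0,-0.4,0],[0,0,-0.35,0]])

```text
t: 13.75
eef_pos: [509.8, 114.6, 16.9]
tcp_rot: [-3.141, 0.0, -2.098]
ft_force: [0.5, -0.0, -1.5]
opening: 0.254
grip_force: 30.0
```

>>> carry_out(series=[[0,0,-0.16,0],[0,0,-0.05,0],[0,0,-0.03,0],[0,0,0,0],[0,0,0,0]])

```text
t: 14.25
eef_pos: [510.8, 113.5, 5.8]
tcp_rot: [-3.141, 0.001, -2.099]
ft_force: [-1.0, -0.4, -2.1]
opening: 0.25
grip_force: 30.0
```

```bash
python3 - <<'E'
from h import *
s=env.state();print(s["t"],s["eef_pos"],np.degrees(s["tcp_rot"]),s["ft_force"],s["joints"].round(2))
E
```

```text
14.25 [510.8118415  113.518306     5.79746223] [-1.79953466e+02  3.68129931e-02 -1.20286861e+02] [-0.97750481 -0.43860565 -2.1060793 ] [ 0.09  0.66  1.98  0.    0.5  -2.52]
```

>>> carry_out(series=[[0,0,-0.014,0],[0,0,0,0],[0,0,0,0],[0,0,0,0],[0,0,0,0]], fingers=-1)

```text
t: 14.75
eef_pos: [510.6, 113.4, 4.5]
tcp_rot: [-3.142, 0.0, -2.099]
ft_force: [0.1, 0.3, -0.2]
opening: 0.617
grip_force: 0.0
```

>>> carry_out(series=[[0,0,0,0],[0,0,0.2,0],[0,0,0.4,0],[0,0,0.5,0],[0,0,0.5,0]])

```text
t: 15.25
eef_pos: [510.4, 113.4, 85.9]
tcp_rot: [3.141, -0.0, -2.099]
ft_force: [0.4, 0.7, -0.7]
opening: 0.989
grip_force: 0.0
```

```bash
python3 - <<'E'
from h import *
s=env.state();print(s["t"],s["eef_pos"],np.degrees(s["tcp_rot"]),s["ft_force"],s["opening"])
E
```

```text
15.25 [510.37422631 113.42405254  85.87689506] [ 1.79984909e+02 -5.35226641e-03 -1.20289750e+02] [ 0.36376591  0.70226287 -0.68175924] 0.9885864002068641
```

>>> carry_out(series=[[-0.11,-0.19,0,-1],[-0.11,-0.19,0,-1],[-0.11,-0.19,0,-1],[-0.11,-0.19,0,-1],[-0.11,-0.19,0,-1]])

```text
t: 15.75
eef_pos: [482.9, 65.6, 85.2]
tcp_rot: [-3.141, 0.001, -2.627]
ft_force: [0.6, 0.4, 0.4]
opening: 0.994
grip_force: 0.0
```

>>> carry_out(series=[[-0.11,-0.19,0,-1],[-0.11,-0.19,0,-1],[-0.11,-0.19,0,-1],[-0.11,-0.19,0,-1],[-0.11,-0.19,0,-1]])

```text
t: 16.25
eef_pos: [455.3, 18.1, 85.1]
tcp_rot: [3.142, 0.001, 3.132]
ft_force: [-0.0, -0.8, -0.5]
opening: 1.0
grip_force: 0.0
```

>>> carry_out(series=[[0,0,0,-1],[0,0,0,-1],[0,0,0,-1],[0,0,0,-1],[0,0,0,-1]])

```text
t: 16.75
eef_pos: [455.6, 18.4, 85.1]
tcp_rot: [3.141, 0.001, 2.609]
ft_force: [-0.5, 0.6, 0.3]
opening: 1.0
grip_force: 0.0
```

>>> carry_out(series=[[0,0,0,-1],[0,0,0,-1],[0,0,0,-1],[0,0,0,-1],[0,0,0,-1]])

```text
t: 17.25
eef_pos: [455.6, 18.5, 85.1]
tcp_rot: [3.141, 0.0, 2.085]
ft_force: [-0.8, -0.1, -0.9]
opening: 1.003
grip_force: 0.0
```

>>> carry_out(series=[[0,0,0,-1],[0,0,0,-1],[0,0,0,-1],[0,0,0,-1],[0,0,0,-1]])

```text
t: 17.75
eef_pos: [455.6, 18.4, 85.1]
tcp_rot: [3.141, 0.0, 1.561]
ft_force: [0.3, 0.5, 0.4]
opening: 0.999
grip_force: 0.0
```

>>> carry_out(series=[[0,0,0,-1],[0,0,0,-1],[0,0,0,-1],[0,0,0,-1],[0,0,0,-1]])

```text
t: 18.25
eef_pos: [455.6, 18.5, 85.1]
tcp_rot: [3.141, -0.0, 1.038]
ft_force: [-0.9, 0.4, -0.2]
opening: 1.001
grip_force: 0.0
```

```bash
python3 - <<'E'
from h import *
s=env.state();print(s["t"],s["eef_pos"],np.degrees(s["tcp_rot"]),s["joints"].round(2))
im=snap("wrist","w1.png")
# predicted sweep: origin from earlier TCP point
h=np.radians(59.7);d=np.array([np.cos(h),np.sin(h)]);l=np.array([-d[1],d[0]])
o=np.array([510.5,113.4])-19*d
for n,x,y,z in[("tail",-105,0,30),("tailL",-105,12,30),("tailR",-105,-12,30),("headL",45,65,40),("headR",45,-65,40)]:
  print(n,px("wrist",[*(o+x*d+y*l),z]))
g=cv2.cvtColor(im,cv2.COLOR_RGB2HSV)
big=cv2.imread("pics/w1.png")
for n,x,y,z in[("tail",-105,0,30),("tailL",-105,12,30),("tailR",-105,-12,30),("headL",45,65,40),("headR",45,-65,40)]:
  cv2.circle(big,tuple(px("wrist",[*(o+x*d+y*l),z]).astype(int)),2,(0,0,255),-1)
cv2.imwrite("pics/w1o.png",big)
# dark brown mask
m=((im[...,0]<110)&(im[...,0].astype(int)-im[...,2]>18)&(g[...,1]>120)).astype(np.uint8)
n,lab,st,ce=cv2.connectedComponentsWithStats(m);i=1+np.argsort(-st[1:,4])[:3];print(st[i],ce[i].round())
for r in range(60,260,20):
  c=np.where(lab[r]==i[0])[0];print(r,(c.min(),c.max()) if len(c) else None,end=" ")
E
```

```text
18.25 [455.55452912  18.45397693  85.12509774] [ 1.79967264e+02 -1.18114372e-02  5.94618915e+01] [-0.1   0.46  2.1  -0.    0.59  0.43]
tail [315.1 238.7]
tailL [297.4 238.9]
tailR [332.8 238.5]
headL [192.8 -13.2]
headR [431.1 -16. ]
[[ 210    0  209  237 8114]
 [ 499  261   38   65 1021]
 [ 444  337  185    8  937]] [[315.  87.]
 [520. 293.]
 [557. 341.]]
60 (np.int64(297), np.int64(334)) 80 (np.int64(298), np.int64(334)) 100 (np.int64(298), np.int64(333)) 120 (np.int64(300), np.int64(333)) 140 (np.int64(299), np.int64(333)) 160 (np.int64(299), np.int64(333)) 180 (np.int64(300), np.int64(332)) 200 (np.int64(300), np.int64(330)) 220 (np.int64(330), np.int64(332)) 240 None
```

The numbers agree with the prediction: the handle is centred at column 316 and its tail ends at row ~237 (predicted 239). Descending and gripping the tail end.

>>> carry_out(series=[[0,0,-0.4,0],[0,0,-0.4,0],[0,0,-0.4,0],[0,0,-0.25,0],[0,0,-0.14,0]])

```text
t: 18.8
eef_pos: [455.3, 18.4, 4.5]
tcp_rot: [-3.141, 0.0, 1.044]
ft_force: [0.8, 0.1, -0.4]
opening: 1.0
grip_force: 0.0
```

>>> carry_out(series=[[0,0,0,0],[0,0,0,0],[0,0,0,0],[0,0,0,0],[0,0,0,0]], fingers=1)

```text
t: 19.3
eef_pos: [455.7, 18.4, 5.4]
tcp_rot: [3.141, -0.0, 1.042]
ft_force: [-0.1, -0.8, 1.0]
opening: 0.639
grip_force: 0.0
```

>>> carry_out(series=[[0,0,0,0],[0,0,0,0],[0,0,0,0],[0,0,0,0],[0,0,0,0]])

```text
t: 19.8
eef_pos: [455.5, 18.4, 4.9]
tcp_rot: [3.142, 0.0, 1.042]
ft_force: [0.7, -0.2, 0.3]
opening: 0.246
grip_force: 30.0
```

>>> carry_out(series=[[0,0,0,0],[0,0,0,0],[0,0,0,0],[0,0,0,0],[0,0,0,0]])

```text
t: 20.3
eef_pos: [455.5, 18.4, 5.0]
tcp_rot: [3.142, 0.0, 1.042]
ft_force: [-0.2, 0.5, -1.5]
opening: 0.25
grip_force: 30.0
```

>>> carry_out(series=[[0.11,0.32,0,0.83],[0.11,0.32,0,0.83],[0.11,0.32,0,0.83],[0.11,0.32,0,0.83],[0.12,0.34,0,0.83]])

```text
t: 20.8
eef_pos: [483.7, 100.0, 4.9]
tcp_rot: [3.142, 0.0, 1.48]
ft_force: [-0.0, -1.0, -0.3]
opening: 0.252
grip_force: 30.0
```

>>> carry_out(series=[[0.019,0.2,0,0],[0.019,0.2,0,0],[0.019,0.2,0,0],[0.019,0.2,0,0],[0.019,0.2,0,0]])

```text
t: 21.3
eef_pos: [488.2, 150.0, 5.0]
tcp_rot: [-3.142, 0.0, 1.476]
ft_force: [0.2, -0.7, -0.2]
opening: 0.25
grip_force: 30.0
```

```bash
python3 - <<'E'
from h import *
s=env.state();print(s["t"],s["eef_pos"],np.degrees(s["tcp_rot"]),s["ft_force"],s["moment"])
snap("scene","s4.png")
im=cv2.imread("pics/s4.png")
cv2.imwrite("pics/s4c.png",cv2.resize(im[60:210,240:460],None,fx=3.5,fy=3.5,interpolation=cv2.INTER_CUBIC))
E
```

```text
21.3 [488.23483218 150.02460009   4.95176807] [-1.79996032e+02  3.33369840e-03  8.45544696e+01] [ 0.24828242 -0.66148202 -0.21793273] [-0.35547701  0.04650918 -0.02086947]
```

>>> carry_out(series=[[0.019,0.2,0,0],[0.019,0.2,0,0],[0.019,0.2,0,0],[0.019,0.2,0,0],[0.019,0.2,0,0]])

```text
t: 21.85
eef_pos: [493.1, 200.3, 5.0]
tcp_rot: [3.142, 0.0, 1.477]
ft_force: [-0.2, -2.2, 0.5]
opening: 0.246
grip_force: 30.0
```

>>> carry_out(series=[[0.019,0.2,0,0],[0.019,0.2,0,0],[0.019,0.2,0,0],[0.019,0.2,0,0],[0.019,0.2,0,0]])

```text
t: 22.35
eef_pos: [497.8, 250.3, 5.0]
tcp_rot: [3.142, 0.0, 1.477]
ft_force: [-0.4, -2.4, 1.5]
opening: 0.249
grip_force: 30.0
```

>>> carry_out(series=[[0.005,0.05,0,0],[0.005,0.05,0,0],[0.005,0.05,0,0],[0.005,0.05,0,0],[0.0,0.0,0,0]])

```text
t: 22.85
eef_pos: [498.9, 259.7, 5.0]
tcp_rot: [3.141, -0.0, 1.477]
ft_force: [-1.2, 1.0, 0.7]
opening: 0.251
grip_force: 30.0
```

Creeping forward until the back wall is felt.

>>> carry_out(series=[[0.002,0.04,0,0],[0.002,0.04,0,0],[0.002,0.04,0,0],[0.0,0.0,0,0],[0.0,0.0,0,0]])

```text
t: 23.35
eef_pos: [499.1, 265.8, 5.0]
tcp_rot: [3.141, -0.0, 1.477]
ft_force: [-0.4, 1.4, 0.5]
opening: 0.25
grip_force: 30.0
```

>>> carry_out(series=[[0,0.04,0,0],[0,0.03,0,0],[0.0,0.0,0,0],[0.0,0.0,0,0],[0.0,0.0,0,0]])

```text
t: 23.85
eef_pos: [499.1, 269.1, 5.0]
tcp_rot: [3.141, -0.0, 1.477]
ft_force: [-0.3, 1.1, 1.2]
opening: 0.244
grip_force: 30.0
```

>>> carry_out(series=[[0,0.04,0,0],[0,0.02,0,0],[0.0,0.0,0,0],[0.0,0.0,0,0],[0.0,0.0,0,0]])

```text
t: 24.35
eef_pos: [498.5, 270.8, 4.9]
tcp_rot: [-3.14, 0.002, 1.476]
ft_force: [-0.8, -10.9, 4.6]
opening: 0.253
grip_force: 30.0
```

>>> carry_out(series=[[0,0.03,0,0],[0,0.02,0,0],[0.0,0.0,0,0],[0.0,0.0,0,0],[0.0,0.0,0,0]])

```text
t: 24.85
eef_pos: [497.6, 271.7, 4.9]
tcp_rot: [-3.138, 0.004, 1.476]
ft_force: [-3.7, -23.9, 10.6]
opening: 0.252
grip_force: 30.0
```

>>> carry_out(series=[[0,-0.03,0,0],[0,-0.01,0,0],[0.0,0.0,0,0],[0.0,0.0,0,0],[0.0,0.0,0,0]])

```text
t: 25.35
eef_pos: [497.8, 271.5, 4.9]
tcp_rot: [-3.139, 0.002, 1.476]
ft_force: [-5.2, -7.0, 5.8]
opening: 0.253
grip_force: 30.0
```

>>> carry_out(series=[[0,0,0,0],[0,0,0,0],[0,0,0,0],[0,0,0,0],[0,0,0,0]], fingers=-1)

```text
t: 25.85
eef_pos: [499.1, 272.5, 4.9]
tcp_rot: [3.141, -0.0, 1.477]
ft_force: [-0.2, 0.4, 0.6]
opening: 0.615
grip_force: 0.0
```

>>> carry_out(series=[[0,0,0,0],[0,0,0,0],[0,0,0.2,0],[0,0,0.4,0],[0,0,0.6,0]])

```text
t: 26.35
eef_pos: [498.5, 272.2, 65.2]
tcp_rot: [-3.14, 0.001, 1.477]
ft_force: [0.1, -0.1, 0.6]
opening: 0.986
grip_force: 0.0
```

>>> carry_out(series=[[0,0,0.6,0],[0,0,0.6,0],[0,-0.5,0.6,0],[0,-0.8,0.4,0],[0,-0.8,0,0]])

```text
t: 26.85
eef_pos: [499.8, 166.8, 178.3]
tcp_rot: [3.136, -0.001, 1.478]
ft_force: [1.0, -0.8, 0.2]
opening: 0.995
grip_force: 0.0
```

>>> carry_out(series=[[0,-0.8,0,0],[0,-0.8,0,0],[0,-0.8,0,0],[0,-0.8,0,0],[0,-0.6,0,0]])

```text
t: 27.35
eef_pos: [498.8, -24.6, 175.8]
tcp_rot: [3.141, 0.0, 1.476]
ft_force: [0.8, 0.7, -0.4]
opening: 0.997
grip_force: 0.0
```

```bash
python3 - <<'E'
from h import *
s=env.state();print(s["t"],s["eef_pos"],np.degrees(s["tcp_rot"]),s["ft_force"])
snap("top","t9.png");snap("scene","s9.png")
a=cv2.imread("pics/t9.png");b=cv2.imread("pics/s9.png")
a=cv2.resize(a[120:290,120:520],None,fx=2,fy=2,interpolation=cv2.INTER_CUBIC)
b1=cv2.resize(b[70:190,250:450],None,fx=2,fy=2,interpolation=cv2.INTER_CUBIC)
b2=cv2.resize(b[260:380,130:330],None,fx=2,fy=2,interpolation=cv2.INTER_CUBIC)
cv2.imwrite("pics/fin.png",np.vstack([a,np.hstack([b1,b2])]))
E
```

```text
27.35 [498.80366341 -24.62505706 175.79268215] [1.79945342e+02 1.12961023e-02 8.45625227e+01] [ 0.84751292  0.72521489 -0.3856314 ]
```

View pics/fin.png

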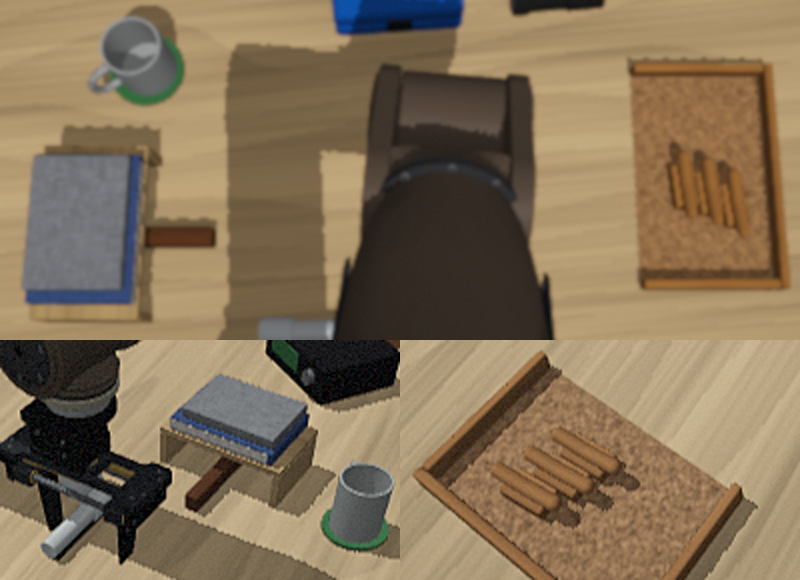

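The final picture shows the sweep head-in with its tail at about (214,236), sticking straight out of the shelf mouth. All three cleats lie well inside the bay around (710,190), and the mug, case and torch are in place. Handing in.

```bash
python3 -c "
from h import *
print(env.job_done())"
```

```text
the job is handed in; nothing more can be done
None
```

The job is handed in, at about 27 s of the 67 s allowed, but no verdict came back: all three cleats were swept into the bay with only the sweep, which now lies head first under the shelf, against the back wall, with its handle end sticking out, and I saw no bystander moved (pencil pot not checked at the end).

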